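# Load the battery cell into the airway trainer's base unit

## Robot

A 6-joint arm with a two-finger parallel gripper is mounted at the origin on the work surface. World frame = base frame: x ahead of the robot, y to its left, z up, the work surface at z = 0. Lengths are in m, angles in rad, forces in N, time in s.
With the tool pointing down it reaches from about 0.35 to 0.775 m from the base axis. Payload 7.3 kg.
Tool frame: the origin (TCP) lies at the centre of the arm's flange, where the gripper is bolted on; the fingertips stand 178 mm ahead of it and the grasp point (between the pads) lies 159 mm ahead of it; z points along the fingers, y is the line along which they close (so a half turn about z gives the same grasp; the last joint's range is limited). The gripper opens to 92 mm and grips with 3 to 60 N. Pads are 19 mm wide; open, the fingers measure 130 mm over their backs; the gripper's body (75 mm by 190 mm) begins 47 mm behind the grasp point.
Start: joints at [1.069, 0.342, 1.524, -0, 1.275, -0.146], TCP at [0.183, 0.492, 0.405] pointing down, gripper open.
Joint ranges: [-2.53, 2.53], [-0.77, 2.02], [0.04, 2.7], [-1, 4.14], [0.28, 2.66], [-3.11, 3.11]. Speed limits (rad/s): [2.57, 2.57, 3.14, 3.14, 3.14, 3.14].

## Interface

Orientations are given as [roll, pitch, yaw] about the fixed x, y, z axes, in that order (R = Rz(yaw) Ry(pitch) Rx(roll)).
In Python, from cell import telemetry, vision, ticket gives the robot as it stands.
- The arm moves only by the shell command python3 -m crank 'ROWS' [FORCE]. ROWS is JSON, a list of rows, each a list of 5 numbers: the gripper command: -1 is shut, 1 is fully open, values between are in proportion, then the shift along the tool's x, y, z in mm, then the turn about the tool's z in rad. In form: [[fingers, dx, dy, dz, roll], ...]. A call has 1 to 12 rows; each row is the pose to reach, as a shift and turn from the pose commanded when the call began, along the tool's axes at that moment; what a row does not reach only later rows make up. A row lasts 1/12 s, in which the tool goes at most 41.7 mm and 7.16 degrees, less where a joint would pass 70% of its speed; a pose out of reach is approached as far as the arm can. A call with a gripper value outside its range is refused whole. The fingers move at their own pace and stop on an object; FORCE is the grip in N (left out, the last holds). Time passes only in rows, so rows that repeat a pose let the fingers close. It gives the time, the measured TCP pose, the force, the opening and the grip force at its end, in the units of the state.
- telemetry.observe(): the state, without advancing time (a new reading comes with each control period).
- vision.read_camera(name): name is "scene" or "side" or "wrist"; returns (picture, depth): 400x640x3 uint8, red, green, blue; 400x640 float32, m along the optical axis (not along the pixel's ray), 0 where there is no reading.
- vision.get_calibration(name): a dict with "camera_matrix" (3x3 intrinsics, pixels), "rvec" (rotation vector, rad) and "tvec" (3), from world to camera coordinates, as OpenCV has them. Camera axes: x right, y down, z forward; pixel columns grow to the right and rows downward; lengths in m; the calibration is good to about 2 mm. A picture is of the moment at which its call begins: read the wrist's pose just before it. get_calibration takes no time and is no camera call; for the wrist camera it gives the pose at the moment of the call.
- ticket.hand_in(): hands the job in; it is judged then, once.
The state is a dict: "time": time; "qpos": joint angles; "qvel": joint speeds; "joint_efforts": joint torques, N m; "tool_pos": TCP position; "tool_rot": TCP orientation; "contact_force": force on the tool from outside, world axes, zero at the start; "torque": the same for the moment, N m; "opening": finger opening in m; "grip_force": force on a finger pad.
Only numpy, scipy, OpenCV 4.12 (cv2) and the standard library are available. Lean on these libraries where they do the work, as an engineer would, in place of code of your own. Each camera call takes 0.05 s, during which the arm holds its last target. There are 200 camera calls.

## Task

Take the fresh battery cell from its cradle and load it into the open battery bay of the airway trainer's base unit: hold the flat end against the spring contact with the nub end still raised, then press the nub end down until it snaps under the catch and the cell lies level and held. Be gentle, feeling for the snap and the bay floor: 45 N between cell and unit would break the bay. Leave the other things where they are.

Things in the scene. Friction and masses are not known exactly. Their poses are not given: they have to be found in the camera images.
- cell_mid (a point): Centre of the loose battery cell: a plain white lying cylinder, 26 mm in diameter, body 62 mm long, about 100 g, dark ring near its nub end. x runs along the cell from its flat end (31 mm behind the centre) to its nub, a steel stud 10 mm in diameter and 5 mm long (tip 36 mm ahead of the centre). z is up at the start. It lies in the cradle, axis 25 mm above the table.
- cell_flat (a point): Centre of the cell's flat end face; axes as cell_mid.
- cell_nub (a point): Centre of the tip of the cell's nub; axes as cell_mid.
- cradle: Fixed grey cradle, base plate 90 x 64 x 5 mm; on it a trough 56 mm long, 30 mm wide, floor 12 mm above the table, side guides ending 19 mm above the table. Origin under the plate's centre, x along the trough. The cell's nub points to +x; the cell may lie a few mm off centre along the trough.
- unit: Fixed beige base unit, a box 190 x 110 mm, top 43 mm above the table. Origin at the centre of its underside; x runs along the bay from the spring end to the catch end, z up. The black bay insert in the middle of its top is clamped at any height from 10 mm below to 10 mm above its nominal height; the given poses do not show this, so the bay floor must be felt for.
- bay (a point): Nominal middle of the bay floor, 56 mm above the table, axes as unit (true floor up to 10 mm higher or lower, with all of the bay). Sizes in this frame (mm), z from the true floor: two low guide strips lean outwards and centre the cell on y = 0, ending at z = 7, |y| = 15; nothing else is beside the bay. A loaded cell lies on the floor, centre at x = 0, z = 13, nub tip on the contact wall.
- spring_tip (a point): Nominal place (height as for bay) of the tip of the free spring button, domed steel, 12 mm in diameter, at the bay's spring end on the cell's axis: x = -27, z = 13 mm in the frame of bay, same axes. It stands 14 mm out of a black block with its face at x = -41 (back at -57, top at z = 26). The cell pushes it in towards -x.
- spring (a joint): How far the spring button is pushed in (m): 0 free, about 0.004 with the cell loaded, 0.0065 as the nub passes the lip, 0.010 at its stop. It resists with 0.6 N at first and 0.6 N more for each mm.
- catch (a point): Nominal place (height as for bay) of the lower front edge of the catch's lip: x = 33.5, z = 20 mm in the frame of bay. It overhangs the contact wall (face at x = 36) by 2.5 mm. From it a steep ramp rises, leaning away, to x = 36.5, z = 31; 30 mm wide, reaching to x = 45. A cell pressed down on it (5 to 15 N) slides down and back against the spring, then snaps under the lip.
- bay_cover: Loose beige cover plate of the bay, 100 x 60 x 4 mm, lying flat on the table; origin at the centre of its underside. To be left alone.
- dish: Loose white enamel bowl, 84 mm across and 35 mm high; origin at the centre of its underside. To be left alone.
- beaker: Loose clear plastic beaker, 60 mm across and 65 mm high; origin at the centre of its underside. To be left alone.
Things that resemble listed ones, but are neither listed nor needed, are in the scene too. What is shaped like the part that bears cell_mid but blue is not meant.

How it is judged:
By the outcome, as a careful person would: the job done as asked, in the order asked, and still so for the second after the job is handed in, with the robot touching nothing.
It also fails if it takes over 72 s, if anything falls off the work surface, if the arm or the gripper's body presses on something with over 40 N, if the wrist force passes 120 N, or if a joint passes its speed limit or range.

## Working session

There is one attempt and no reset: what is moved stays moved. The work goes in short steps, Python scripts to look and compute and a shell command to move; the robot and the scene stay as the last step left them, time stands still between calls to the robot, and variables do not carry over. Pictures are saved under pics/ and viewed, at most 10 in all, crops included, and the job is handed in when it is done.

```bash
mkdir -p pics; ls
cat > h.py <<'E'
import numpy as np, cv2
from cell import telemetry, vision, ticket
def cam(n):
    im,d=vision.read_camera(n); c=vision.get_calibration(n)
    return im,d,c
def world(c,d,u,v,z=None):
    K=np.array(c["camera_matrix"]);R=cv2.Rodrigues(np.array(c["rvec"],float))[0];t=np.array(c["tvec"],float).ravel()
    r=np.linalg.inv(K)@[u,v,1]; o=-R.T@t; rw=R.T@r
    if z is not None: return o+rw*(z-o[2])/rw[2]
    return o+rw*d[int(v),int(u)]
E
python3 - <<'E'
from h import *
import pickle
print(telemetry.observe())
D={}
for n in("scene","side"):
    D[n]=cam(n); cv2.imwrite(f"pics/{n}0.png",D[n][0][:,:,::-1])
pickle.dump(D,open("d0.pkl","wb"))
E
```

```text
pics
{'time': 0.0, 'qpos': array([ 1.06900809e+00,  3.42730814e-01,  1.52501252e+00,  5.11018964e-05,
        1.27536668e+00, -1.45992435e-01]), 'qvel': array([ 0.00111161,  0.0004215 , -0.00091001,  0.00171322,  0.00091297,
        0.00049577]), 'joint_efforts': array([ 7.27957158e-04, -4.31243491e+01, -2.44224823e+01,  7.18063815e-02,
        5.58493752e-02, -1.53048313e-04]), 'tool_pos': array([0.18278373, 0.49201789, 0.40404211]), 'tool_rot': array([-3.14009854e+00, -2.69083187e-04,  2.78578173e+00]), 'contact_force': array([ 0.28088477, -0.07280182, -0.19876914]), 'torque': array([-0.0195697 , -0.00802108,  0.04178016]), 'grip_force': 0.0, 'opening': 0.09188075937998022}
```

View pics/scene0.png

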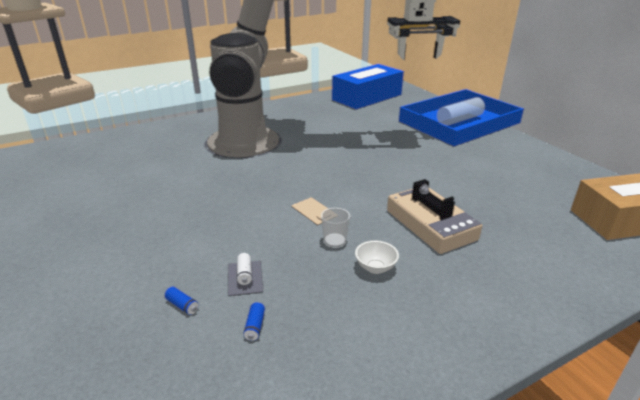

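View pics/side0.png

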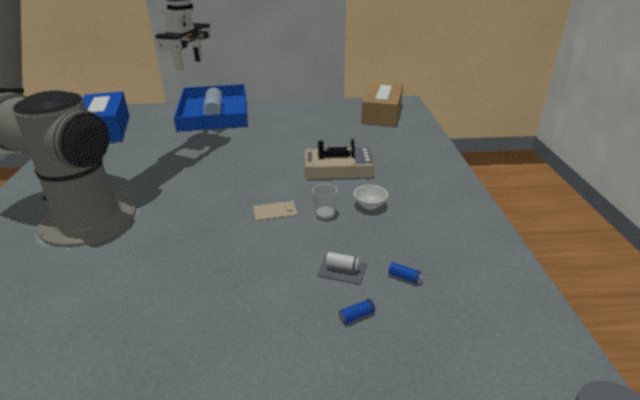

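The scene view shows one white cell in the grey cradle (245,268). The two blue cells at (182,300) and (254,320) are decoys. The unit is at (433,215), with the bay cover, beaker and dish between it and the cradle. The white cell is the one that fits the description, so I'll confirm it in an enlarged crop.

Run:
```python
from h import *
import pickle
D=pickle.load(open("d0.pkl","rb"))
def crop(n,u,v,w,h,s): return cv2.resize(D[n][0][v:v+h,u:u+w,::-1],None,fx=s,fy=s,interpolation=cv2.INTER_CUBIC)
a=crop("scene",210,240,80,60,5);b=crop("scene",375,170,120,90,10/3)
c=crop("side",305,235,80,60,5);d=crop("side",290,125,100,75,4)
cv2.imwrite("pics/crops.png",np.vstack([np.hstack([a,b]),np.hstack([c,d])]))
for n,u,v in (("scene",245,255),("scene",244,268),("side",340,262),("side",340,155),("side",350,172),("scene",405,215),("scene",377,245),("scene",335,215)):
    print(n,u,v,world(D[n][2],D[n][1],u,v).round(4))
```

```text
scene 245 255 [ 0.5688 -0.2125  0.0363]
scene 244 268 [ 0.6027 -0.2277  0.0355]
side 340 262 [ 0.5845 -0.2366  0.0318]
side 340 155 [0.6253 0.1946 0.0479]
side 350 172 [0.6481 0.1437 0.0212]
scene 405 215 [0.5965 0.1456 0.0295]
scene 377 245 [0.6534 0.0323 0.0271]
scene 335 215 [ 0.5453 -0.001   0.0464]
```

View pics/crops.png

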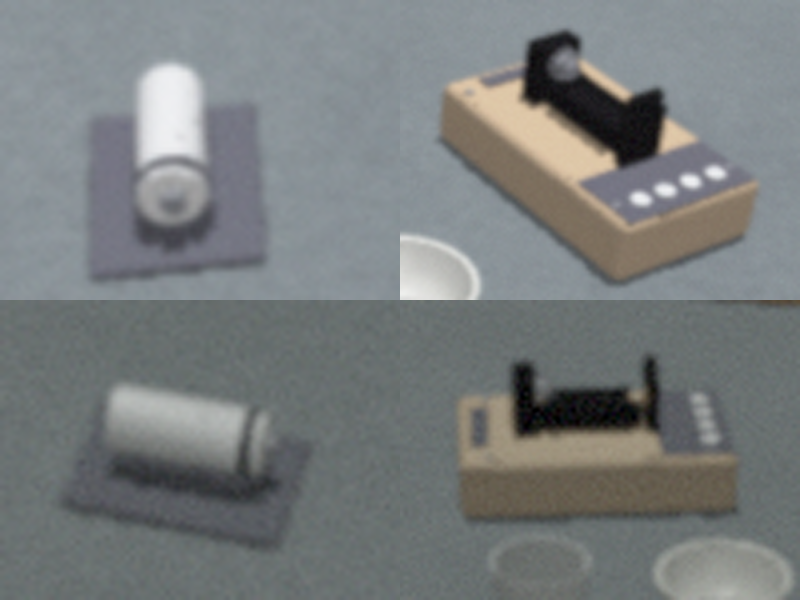

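The crop confirms the white cell, with its dark ring and nub facing roughly +x. In the bay, the spring block is at the far end (scene 541,190) and the catch is nearer the white dots. Next I'll work out poses from the corners.

Run:
```python
from h import *
import pickle
D=pickle.load(open("d0.pkl","rb"))
f=lambda n,u,v,z:print(n,u,v,z,world(D[n][2],D[n][1],u,v,z).round(4))
print("cradle")
for p in((318,276),(361.4,284),(367.4,262.6)):f("side",*p,.005)
for p in((228.4,296),(263,292.4),(261.6,261),(228.4,263)):f("scene",*p,.005)
print("cell nub scene/side, flat top")
f("scene",244.6,280.5,.025);f("scene",244,253,.038);f("side",326.5,263,.025);f("side",328,252.5,.038);f("side",358,263,.025)
print("unit")
for p in((306.2,178.7),(374.2,178.3)):f("side",*p,0)
for p in((305.5,166.7),(374.5,163.7)):f("side",*p,.043)
for p in((387,212),(438.6,254),(478.5,242)):f("scene",*p,0)
for p in((388.5,196.4),(438,238),(480.5,226)):f("scene",*p,.043)
# yaw of cell / unit via depth points
for n,box,lo,hi in(("scene",(225,245,265,290),.03,.045),("side",(320,245,365,275),.03,.045),("scene",(380,170,490,260),.039,.047),("side",(298,130,380,185),.039,.047)):
    u0,v0,u1,v1=box
    P=np.array([world(D[n][2],D[n][1],u,v) for v in range(v0,v1) for u in range(u0,u1)])
    P=P[(P[:,2]>lo)&(P[:,2]<hi)]
    r=cv2.minAreaRect(P[:,:2].astype(np.float32)*1000); print(n,len(P),P.mean(0).round(4),r)
c=vision.get_calibration("wrist");R=cv2.Rodrigues(c["rvec"])[0];print(c["camera_matrix"],-R.T@c["tvec"].ravel(),R)
```

```text
cradle
side 318 276 0.005 [ 0.5405 -0.2444  0.005 ]
side 361.4 284 0.005 [ 0.623  -0.2726  0.005 ]
side 367.4 262.6 0.005 [ 0.6438 -0.2111  0.005 ]
scene 228.4 296 0.005 [ 0.6266 -0.2694  0.005 ]
scene 263 292.4 0.005 [ 0.6477 -0.2115  0.005 ]
scene 261.6 261 0.005 [ 0.5638 -0.1786  0.005 ]
scene 228.4 263 0.005 [ 0.5383 -0.238   0.005 ]
cell nub scene/side, flat top
scene 244.6 280.5 0.025 [ 0.6237 -0.2357  0.025 ]
scene 244 253 0.038 [ 0.5642 -0.2126  0.038 ]
side 326.5 263 0.025 [ 0.5584 -0.2299  0.025 ]
side 328 252.5 0.038 [ 0.5625 -0.2134  0.038 ]
side 358 263 0.025 [ 0.6207 -0.2341  0.025 ]
unit
side 306.2 178.7 0 [0.5289 0.1529 0.    ]
side 374.2 178.3 0 [0.715  0.1414 0.    ]
side 305.5 166.7 0.043 [0.5279 0.1424 0.043 ]
side 374.5 163.7 0.043 [0.7141 0.1456 0.043 ]
scene 387 212 0 [0.5321 0.1473 0.    ]
scene 438.6 254 0 [0.7097 0.1467 0.    ]
scene 478.5 242 0 [0.7188 0.2476 0.    ]
scene 388.5 196.4 0.043 [0.5333 0.1463 0.043 ]
scene 438 238 0.043 [0.7092 0.1377 0.043 ]
scene 480.5 226 0.043 [0.7191 0.2418 0.043 ]
scene 276 [ 0.5928 -0.2261  0.0347] ((589.8555908203125, -225.3732452392578), (23.171031951904297, 64.32017517089844), 71.55183410644531)
side 238 [ 0.5894 -0.2281  0.0339] ((589.0255737304688, -226.31422424316406), (22.363033294677734, 61.95755386352539), 69.89258575439453)
scene 1699 [0.6411 0.1871 0.0425] ((619.6102294921875, 200.24411010742188), (110.20825958251953, 188.5486602783203), 88.9875259399414)
side 877 [0.6208 0.1867 0.0419] ((618.98876953125, 197.8507843017578), (109.60387420654297, 186.19955444335938), 89.55425262451172)
[[282.29994459   0.         316.61384891]
 [  0.         282.29994459 202.14473236]
 [  0.           0.           1.        ]] [0.11762641 0.51712497 0.38408666] [[ 0.34808904  0.9374597  -0.00182298]
 [ 0.90505547 -0.33554886  0.2613074 ]
 [ 0.24435346 -0.09260814 -0.96525391]]
```

```bash
python3 -m crank '[[1,-40,-34,3,0],[1,-75,-64,6,0],[1,-110,-94,9,0],[1,-145,-124,12,0],[1,-180,-154,15,0],[1,-210,-180,18,0],[1,-240,-205,21,0],[1,-270,-231,24,0],[1,-295,-252,27,0],[1,-311,-266,30,0],[1,-311,-266,30,0]]' && python3 -m crank '[[1,-32,-27,3,0],[1,-64,-54,6,0],[1,-96,-81,9,0],[1,-128,-108,12,0],[1,-160,-135,15,0],[1,-192,-162,18,0],[1,-224,-189,21,0],[1,-256,-216,24,0],[1,-285,-243,27,0],[1,-311,-266,30,0],[1,-311,-266,30,0],[1,-311,-266,30,0]]'
python3 - <<'E'
from h import *
import pickle
o=telemetry.observe();print(o["tool_pos"],o["tool_rot"],o["contact_force"],o["qpos"])
im,d,c=cam("wrist");pickle.dump((im,d,c),open("w1.pkl","wb"))
cv2.imwrite("pics/w1.png",im[:,:,::-1])
E
```

```text
time: 1.02
tool_pos: [0.384, 0.13, 0.3741]
tool_rot: [-3.14, 0.001, 2.78]
contact_force: [-0.5, 1.8, 0.3]
opening: 0.0919
grip_force: 0.0
time: 2.02
tool_pos: [0.5808, -0.2244, 0.3431]
tool_rot: [3.141, -0.002, 2.784]
contact_force: [-0.9, 0.6, -0.7]
opening: 0.0917
grip_force: 0.0
[ 0.5808464  -0.22439435  0.34308827] [ 3.14095844e+00 -2.33468847e-03  2.78360384e+00] [-0.92859869  0.63453951 -0.72664328] [-4.91737101e-01  5.71019485e-01  1.32578421e+00  3.34585037e-04
  1.24718739e+00 -1.70465065e+00]
```

View pics/w1.png

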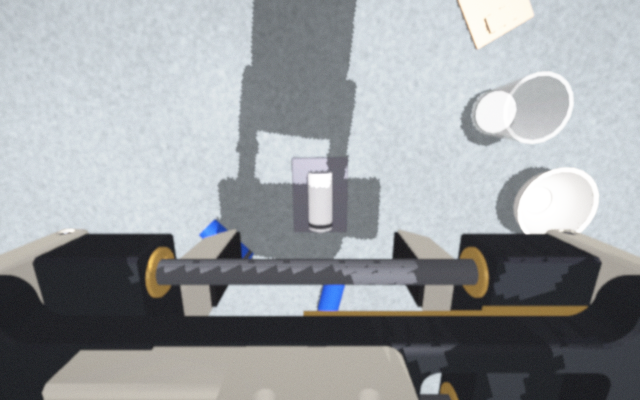

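The wrist view shows the white cell from (320,172) at the flat end to (320,231) at the nub. It lies almost exactly along image v, so it is aligned with the tool.

```bash
cat >> h.py <<'E'
def cloud(c,d):
    K=np.array(c["camera_matrix"]);R=cv2.Rodrigues(np.array(c["rvec"],float))[0];t=np.array(c["tvec"],float).ravel()
    v,u=np.mgrid[0:d.shape[0],0:d.shape[1]]
    P=np.stack([(u-K[0,2])/K[0,0]*d,(v-K[1,2])/K[1,1]*d,d],-1)
    return (P-t)@R
E
python3 - <<'E'
from h import *
import pickle
im,d,c=pickle.load(open("w1.pkl","rb"))
P=cloud(c,d)[165:236,300:340]; I=im[165:236,300:340].astype(int)
print("z top",np.percentile(P[...,2][10:50,15:25],[10,50,90]))
m=(P[...,2]>.027)&(P[...,2]<.05)&(d[165:236,300:340]>0)
q=P[m]; r=cv2.minAreaRect((q[:,:2]*1000).astype(np.float32));print(len(q),q.mean(0),r)
vv,uu=np.nonzero(m);print(uu.min()+300,uu.max()+300,vv.min()+165,vv.max()+165)
for u,v,z in((320,172,.036),(320,231,.03)):print(world(c,d,u,v,z))
x=np.array([np.cos(-.355),np.sin(-.355)]);y=np.array([-x[1],x[0]])
s=q[:,:2]@x; l=q[:,:2]@y
for a in np.arange(s.min(),s.max(),.008):
    k=(s>=a)&(s<a+.008); print(round(a,4),k.sum(),(np.percentile(l[k],2)+np.percentile(l[k],98))/2,np.median(q[k][:,2]))
sc=np.percentile(s,[1,99]);lc=np.median(l);print("ends",[x*i+y*lc for i in sc])
E
```

```text
z top [0.03681305 0.0379204  0.03884834]
1356 [ 0.58903997 -0.22150433  0.03564186] ((592.5510864257812, -222.87002563476562), (24.61901092529297, 67.31787109375), 70.71221160888672)
308 331 173 233
[ 0.55898103 -0.2102835   0.036     ]
[ 0.62161625 -0.2332972   0.03      ]
0.5994 217 -0.003357679050216616 0.03582453369665089
0.6074 174 -0.0030887413803243396 0.0363901930822879
0.6154 173 -0.0027640517151392274 0.03662183956440317
0.6234 168 -0.0027501146162892173 0.03659336807046229
0.6314 166 -0.002745543918817037 0.03660065343215847
0.6394 163 -0.0027145651289353897 0.036604678641936915
0.6474 166 -0.0027230898163900915 0.03648241561246915
0.6554 116 -0.0027122423187412974 0.03696259780091551
0.6634 13 -0.0032170709452890712 0.029707072262214
ends [array([ 0.56120591, -0.21108764]), array([ 0.61934645, -0.23264063])]
```

```bash
python3 -m crank '[[1,2,6,25,0],[1,2,6,55,0],[1,2,6,85,0],[1,2,6,112,0],[0.2,2,6,130,0],[0,2,6,140,0],[0,2,6,145,0],[0,2,6,145,0]]' && python3 -m crank '[[-1,0,0,0,0],[-1,0,0,0,0],[-1,0,0,0,0],[-1,0,0,0,0],[-1,0,0,0,0],[-1,0,0,0,0],[-1,0,0,0,0],[-1,0,0,0,0]]' 12
```

```text
time: 2.73
tool_pos: [0.5808, -0.2159, 0.1995]
tool_rot: [3.141, -0.001, 2.787]
contact_force: [0.3, -0.3, -0.0]
opening: 0.0696
grip_force: 0.0
time: 3.4
tool_pos: [0.5804, -0.2185, 0.2004]
tool_rot: [-3.139, 0.001, 2.786]
contact_force: [-4.4, -7.4, 4.4]
opening: 0.0254
grip_force: 12.0
```

```bash
python3 -m crank '[[-1,0,0,-10,0],[-1,0,0,-30,0],[-1,0,0,-60,0],[-1,0,0,-95,0],[-1,0,0,-130,0],[-1,0,0,-150,0],[-1,0,0,-150,0]]' 15 && python3 -m crank '[[-1,4,18,-4,0],[-1,12,55,-10,-0.03],[-1,20,92,-17,-0.08],[-1,28,129,-24,-0.12],[-1,36,166,-31,-0.16],[-1,44,203,-38,-0.2],[-1,52,240,-45,-0.24],[-1,60,277,-52,-0.28],[-1,68,314,-58,-0.32],[-1,76,351,-64,-0.344],[-1,84,388,-70,-0.344],[-1,89,411,-70,-0.344]]' && python3 -m crank '[[-1,0,0,0,0],[-1,0,0,0,0]]'
python3 - <<'E'
from h import *
import pickle
o=telemetry.observe();print(o["tool_pos"],o["tool_rot"],o["contact_force"],o["opening"])
im,d,c=cam("wrist");s=cam("side");pickle.dump((im,d,c,s),open("w2.pkl","wb"))
b=cv2.resize(s[0][40:220,240:440,::-1],(640,576))
cv2.imwrite("pics/w2.png",np.vstack([im[:300,:,::-1],b[:300]]))
E
```

```text
time: 3.98
tool_pos: [0.5815, -0.217, 0.3559]
tool_rot: [-3.141, 0.01, 2.786]
contact_force: [0.4, -0.6, -0.3]
opening: 0.0255
grip_force: 15.0
time: 4.98
tool_pos: [0.6402, 0.2033, 0.42]
tool_rot: [3.14, 0.0, 3.132]
contact_force: [0.3, -1.0, -0.3]
opening: 0.0259
grip_force: 15.0
time: 5.15
tool_pos: [0.6402, 0.201, 0.4183]
tool_rot: [-3.141, -0.002, 3.133]
contact_force: [0.1, -0.7, -1.1]
opening: 0.0256
grip_force: 15.0
[0.64021217 0.20097498 0.41825841] [-3.14118873e+00 -2.23615507e-03  3.13262150e+00] [ 0.08301858 -0.66985878 -1.1456737 ] 0.025575974434518946
```

View pics/w2.png

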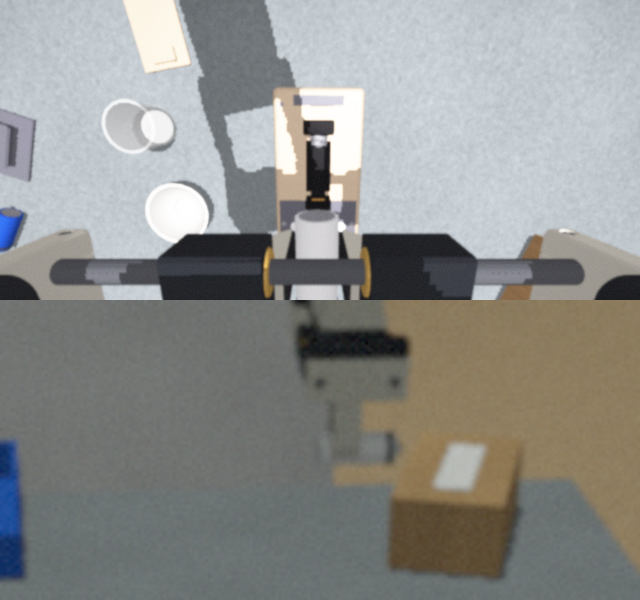

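The cell is held level. The wrist view shows the unit at u 274–364 from v 88 down, the spring block at (318,128), the button at (318,141) and the catch near (318,203). Next I'll measure the unit's position and the bay height from the depth.

Run:
```python
from h import *
import pickle
im,d,c,s=pickle.load(open("w2.pkl","rb"))
P=cloud(c,d)
U=P[80:228,262:376].reshape(-1,3);
t=U[(U[:,2]>.038)&(U[:,2]<.048)]
print("top z",np.median(t[:,2]),"x min",np.percentile(t[:,0],.5),"y",np.percentile(t[:,1],[.5,99.5]))
for a in np.arange(.53,.69,.03):
    k=t[(t[:,0]>a)&(t[:,0]<a+.01)]; print(round(a+.005,3),len(k),(k[:,1].min()+k[:,1].max())/2 if len(k) else '',k[:,1].min() if len(k) else '',k[:,1].max() if len(k) else '')
# profile along bay column
for v in range(112,214,2):
    p=P[v,310:328]; print(v,p[8].round(4),"zmax",p[:,2].max().round(4),im[v,318])
```

```text
top z 0.04328232395255203 x min 0.5267745801594573 y [0.14749025 0.25583213]
0.535 806 0.203237234843085 0.14869644323623604 0.257778026449934
0.565 575 0.20224927731060294 0.1481379245602297 0.2563606300609762
0.595 508 0.20218496952825604 0.14828086938733484 0.25608906966917727
0.625 469 0.20122740223286883 0.1466811410719139 0.2557736633938238
0.655 510 0.20078647785808157 0.14626038229700075 0.2553125734191624
0.685 281 0.20052799579287234 0.14638641715835626 0.2546695744273884
112 [0.554  0.2025 0.0417] zmax 0.045 [255 254 251]
114 [0.5564 0.2025 0.0421] zmax 0.0452 [255 254 251]
116 [0.5587 0.2024 0.0436] zmax 0.0443 [255 254 251]
118 [0.561  0.2024 0.0437] zmax 0.045 [255 253 248]
120 [0.5642 0.2022 0.0833] zmax 0.0864 [192 173 156]
122 [0.5663 0.2022 0.0861] zmax 0.0872 [72 71 70]
124 [0.5683 0.2022 0.0872] zmax 0.0872 [71 70 73]
126 [0.5704 0.2022 0.0863] zmax 0.0869 [74 72 76]
128 [0.5725 0.2022 0.0846] zmax 0.0872 [71 70 72]
130 [0.5745 0.2021 0.0871] zmax 0.0871 [66 62 67]
132 [0.5766 0.2021 0.087 ] zmax 0.087 [63 61 66]
134 [0.5787 0.2021 0.0863] zmax 0.0874 [105 103 109
[... 1279 characters left out ...]
3 0.2016 0.0594] zmax 0.065 [25 27 30]
188 [0.6436 0.2016 0.0606] zmax 0.0657 [23 22 23]
190 [0.6461 0.2016 0.0603] zmax 0.0656 [22 27 28]
192 [0.6494 0.2016 0.0571] zmax 0.0589 [24 24 25]
194 [0.652  0.2015 0.0571] zmax 0.0593 [22 23 24]
196 [0.657  0.2015 0.0469] zmax 0.0482 [26 22 22]
198 [0.6568 0.2015 0.0583] zmax 0.0596 [104  77  41]
200 [0.6567 0.2014 0.0684] zmax 0.0701 [120  86  48]
202 [0.6555 0.2014 0.0823] zmax 0.0842 [29 23 22]
204 [0.6565 0.2014 0.0873] zmax 0.0885 [20 19 23]
206 [0.658  0.2013 0.0905] zmax 0.0916 [25 22 26]
208 [0.6605 0.2013 0.0898] zmax 0.0912 [44 43 45]
210 [0.6208 0.2011 0.2308] zmax 0.2324 [112 111 115]
212 [0.6204 0.2011 0.2366] zmax 0.2372 [118 118 124]
```

```bash
python3 -m crank '[[-1,35,0,0,0],[-1,75,0,0,0],[-1,115,0,0,0],[-1,155,0,20,0],[-1,185,-1,50,0],[-1,200,-2,85,0],[-1,200,-2,120,0],[-1,200,-2,155,0],[-1,200,-2,185,0],[-1,200,-2,205,0],[-1,200,-2,215,0],[-1,200,-2,215,0]]' && python3 -m crank '[[-1,0,0,4,0],[-1,0,0,7,0],[-1,0,0,9,0],[-1,0,0,11,0],[-1,0,0,12,0],[-1,0,0,12,0]]'
```

```text
time: 6.25
tool_pos: [0.4401, 0.1985, 0.2031]
tool_rot: [-3.14, -0.004, 3.128]
contact_force: [-0.1, 0.6, 0.6]
opening: 0.0253
grip_force: 15.0
time: 6.75
tool_pos: [0.4406, 0.1998, 0.1929]
tool_rot: [3.141, 0.0, 3.13]
contact_force: [-0.8, -0.8, -0.9]
opening: 0.0254
grip_force: 15.0
```

```bash
python3 -m crank '[[-1,0,0,1.5,0],[-1,0,0,3,0],[-1,0,0,4,0],[-1,0,0,4.5,0],[-1,0,0,4.5,0]]' && python3 -m crank '[[-1,0,0,0,0],[-1,0,0,0.5,0],[-1,0,0,1,0],[-1,0,0,2,0],[-1,0,0,2.5,0],[-1,0,0,3,0],[-1,0,0,3,0]]' 3 &&  python3 -m crank '[[-1,0,0,0,0],[-1,0,0,0,0],[-1,0,0,0,0]]' 15
```

```text
time: 7.17
tool_pos: [0.4405, 0.1998, 0.1883]
tool_rot: [3.142, -0.0, 3.13]
contact_force: [-0.9, -0.1, -0.1]
opening: 0.0257
grip_force: 15.0
time: 7.75
tool_pos: [0.4408, 0.1997, 0.1853]
tool_rot: [3.141, 0.001, 3.13]
contact_force: [0.8, -0.7, 3.7]
opening: 0.0256
grip_force: 3.0
time: 8.0
tool_pos: [0.4408, 0.1998, 0.1853]
tool_rot: [3.141, 0.001, 3.13]
contact_force: [1.3, 0.1, 3.3]
opening: 0.0258
grip_force: 15.0
```

```bash
python3 -m crank '[[-1,0,0,-20,0],[-1,0,0,-50,0],[-1,0,0,-75,0],[-1,-20,1,-80,0],[-1,-45,1,-80,0],[-1,-64,1,-70,0],[-1,-64,1,-60,0],[-1,-64,1,-52,0],[-1,-64,1,-48,0],[-1,-64,1,-48,0]]' && python3 -m crank '[[-1,0,0,1.5,0],[-1,0,0,3,0],[-1,0,0,4.5,0],[-1,0,0,6,0],[-1,0,0,6.5,0],[-1,0,0,6.5,0]]' 10 && python3 -m crank '[[-1,0,0,1,0],[-1,0,0,2,0],[-1,0,0,3,0],[-1,0,0,4,0],[-1,0,0,4,0]]'
```

```text
time: 8.83
tool_pos: [0.5032, 0.1999, 0.2315]
tool_rot: [-3.141, -0.004, 3.13]
contact_force: [-0.9, 0.3, -0.2]
opening: 0.0255
grip_force: 15.0
time: 9.33
tool_pos: [0.5043, 0.2001, 0.2271]
tool_rot: [3.141, -0.0, 3.13]
contact_force: [-2.8, 0.4, 4.6]
opening: 0.0256
grip_force: 10.0
time: 9.75
tool_pos: [0.5042, 0.2001, 0.2224]
tool_rot: [-3.142, -0.001, 3.13]
contact_force: [-5.1, 1.5, 4.1]
opening: 0.0254
grip_force: 10.0
```

```bash
python3 -m crank '[[-1,0,0,1,0],[-1,0,0,2,0],[-1,0,0,3,0],[-1,0,0,3.5,0],[-1,0,0,3.5,0]]' && python3 -m crank '[[-1,0,0,-10,0],[-1,0,0,-30,0],[-1,0,0,-60,0],[-1,0,0,-70,0],[-1,0,0,-70,0]]' 15
python3 - <<'E'
from h import *
s=cam("side"); o=telemetry.observe();print(o["tool_pos"])
K=s[2]["camera_matrix"];p=cv2.projectPoints(np.array([o["tool_pos"]-[0,0,.172]]),s[2]["rvec"],s[2]["tvec"],K,None)[0].ravel();print(p)
u,v=map(int,p);b=s[0][v-38:v+37,u-50:u+50,::-1];cv2.imwrite("pics/t1.png",cv2.resize(b,(800,600),interpolation=cv2.INTER_CUBIC))
E
```

```text
time: 10.17
tool_pos: [0.5043, 0.2, 0.219]
tool_rot: [-3.142, -0.001, 3.13]
contact_force: [-5.0, 0.8, 4.0]
opening: 0.0256
grip_force: 10.0
time: 10.58
tool_pos: [0.5059, 0.2, 0.2924]
tool_rot: [3.14, 0.008, 3.13]
contact_force: [0.5, 0.2, -0.4]
opening: 0.0254
grip_force: 15.0
[0.50516327 0.19989899 0.2904139 ]
[295.70732209 132.17144956]
```

View pics/t1.png

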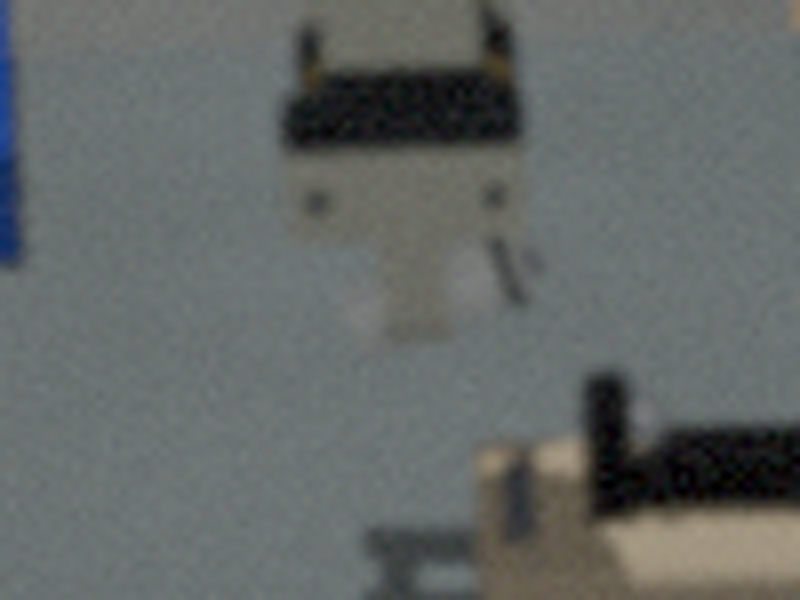

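The side crop shows the cell tilted about 25° nub-up: the dark ring slants from (495,240) to (520,300), and the flat end is low at (360,320). Next I'll enter the bay and feel for the floor.

```bash
python3 -m crank '[[-1,0,0,-20,0],[-1,-25,1,-25,0],[-1,-55,1,-25,0],[-1,-85,1,-20,0],[-1,-102,1,-5,0],[-1,-106,1,8,0],[-1,-106,1,17,0],[-1,-106,1,20,0],[-1,-106,1,20,0]]' && python3 -m crank '[[-1,0,0,2,0],[-1,0,0,4,0],[-1,0,0,6,0],[-1,0,0,8,0],[-1,0,0,10,0],[-1,0,0,11,0],[-1,0,0,11,0]]'
```

```text
time: 11.38
tool_pos: [0.6094, 0.1997, 0.2676]
tool_rot: [-3.141, -0.004, 3.13]
contact_force: [-0.0, -0.2, -1.1]
opening: 0.0255
grip_force: 15.0
time: 11.97
tool_pos: [0.6107, 0.1997, 0.2583]
tool_rot: [3.141, 0.001, 3.13]
contact_force: [1.2, 1.1, 0.1]
opening: 0.0257
grip_force: 15.0
```

```bash
python3 -m crank '[[-1,0,1,1,0],[-1,0,1,2,0],[-1,0,1,2.5,0],[-1,0,1,2.5,0]]' 12; python3 -m crank '[[-1,0,0,1,0],[-1,0,0,1.5,0],[-1,0,0,1.5,0]]'; python3 -m crank '[[-1,0,0,1,0],[-1,0,0,1.5,0],[-1,0,0,1.5,0]]'
```

```text
time: 12.3
tool_pos: [0.6107, 0.2008, 0.2558]
tool_rot: [3.141, 0.001, 3.13]
contact_force: [1.3, 0.6, 0.7]
opening: 0.0252
grip_force: 12.0
time: 12.55
tool_pos: [0.6106, 0.2007, 0.2542]
tool_rot: [3.141, 0.0, 3.13]
contact_force: [2.4, 0.1, 1.5]
opening: 0.0255
grip_force: 12.0
time: 12.8
tool_pos: [0.6106, 0.2007, 0.2527]
tool_rot: [3.141, 0.0, 3.13]
contact_force: [2.3, -0.2, 1.2]
opening: 0.0261
grip_force: 12.0
```

```bash
for i in 1 2; do python3 -m crank '[[-1,0,0,0.6,0],[-1,0,0,1,0],[-1,0,0,1,0]]'|sed -n '2p;4p'; done
python3 - <<'E'
from h import *
s=cam("side"); 
b=s[0][120:188,300:385,::-1];cv2.imwrite("pics/t2.png",cv2.resize(b,(750,600),interpolation=cv2.INTER_CUBIC))
E
```

```text
tool_pos: [0.6106, 0.2007, 0.2517]
contact_force: [3.3, -0.2, 1.1]
tool_pos: [0.6106, 0.2007, 0.2507]
contact_force: [3.1, 0.3, 2.1]
```

View pics/t2.png

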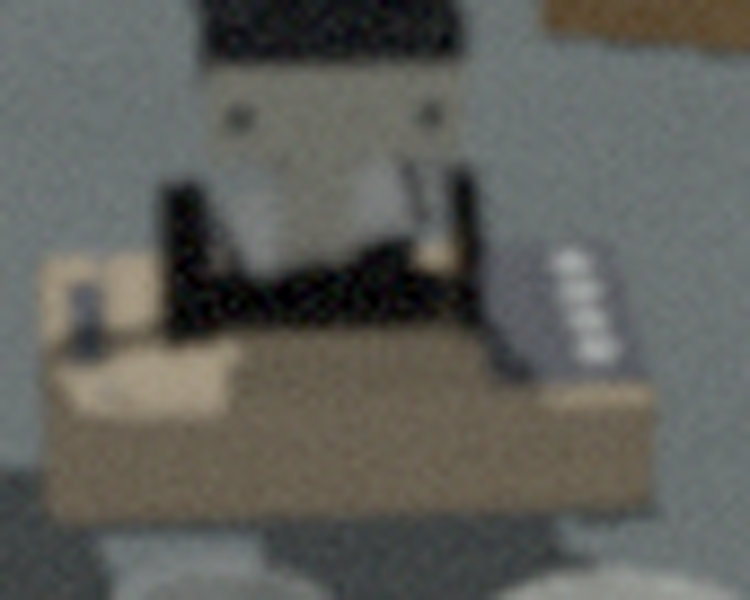

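The cell sits tilted in the bay: flat end low at (250,265) against the spring button, nub end raised beside the catch at (455,190). One more feel of the floor, then I'll ease the spring a little and release.

```bash
python3 -m crank '[[-1,0,0,0.6,0],[-1,0,0,1,0],[-1,0,0,1,0]]'|sed -n '2p;4p'; python3 -m crank '[[-1,-0.5,0,0,0],[-1,-1.5,0,0,0],[-1,-1.5,0,0,0]]'|sed -n '2p;4p'; python3 -m crank '[[-0.9,0,0,0,0],[-0.7,0,0,0,0],[-0.5,0,0,0,0],[-0.3,0,0,0,0],[-0.3,0,0,0,0],[-0.3,0,0,0,0]]'
python3 - <<'E'
from h import *
s=cam("side");w=cam("wrist")
b=cv2.resize(s[0][120:188,300:385,::-1],(600,480),interpolation=cv2.INTER_CUBIC)
cv2.imwrite("pics/t3.png",b)
E
```

```text
tool_pos: [0.6107, 0.2007, 0.25]
contact_force: [3.4, -0.4, 3.8]
tool_pos: [0.612, 0.2008, 0.2496]
contact_force: [1.7, -0.0, 4.0]
time: 14.35
tool_pos: [0.6116, 0.2006, 0.249]
tool_rot: [-3.141, -0.002, 3.13]
contact_force: [-1.0, 0.2, -0.1]
opening: 0.0323
grip_force: 0.0
```

View pics/t3.png

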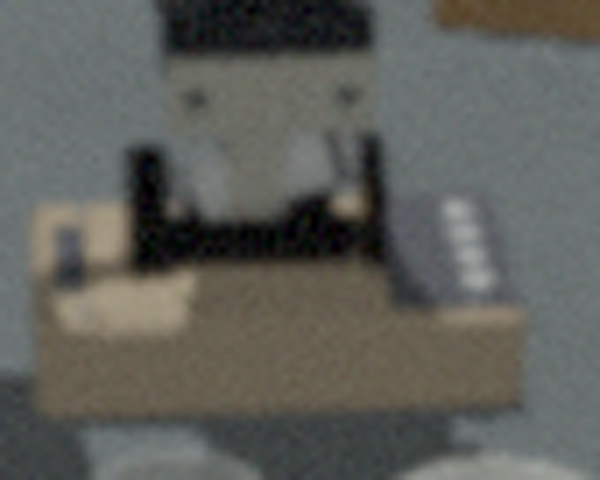

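```bash
python3 -m crank '[[0,0,0,0,0],[0,0,0,0,0],[0,0,0,0,0],[0,0,0,-10,0],[0,0,0,-30,0],[0,0,0,-55,0],[-1,-10,0,-61,0],[-1,-29,0,-61,0],[-1,-29,0,-61,0],[-1,-29,0,-61,0],[-1,-29,0,-61,0],[-1,-29,0,-61,0]]' 20
python3 - <<'E'
from h import *
s=cam("side")
P=cloud(s[2],s[1]); v,u=np.mgrid[0:400,0:640]
b=cv2.resize(s[0][110:188,295:390,::-1],(731,600),interpolation=cv2.INTER_CUBIC)
cv2.imwrite("pics/t4.png",b)
E
```

```text
time: 15.45
tool_pos: [0.6404, 0.2004, 0.3105]
tool_rot: [-3.141, -0.001, 3.13]
contact_force: [-0.4, -0.8, 0.2]
opening: 0.0103
grip_force: 0.0
```

View pics/t4.png

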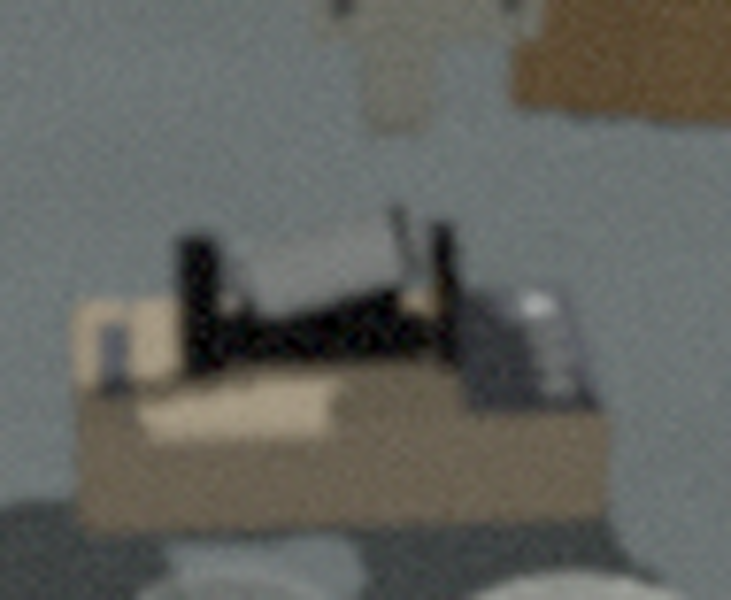

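The side crop shows the cell resting by itself: flat end low against the spring (235,290), nub end raised on the ramp (430,240). Closed fingers are above the nub half. Now the press.

```bash
python3 -m crank '[[-1,0,0.5,5,0],[-1,0,0.5,10,0],[-1,0,0.5,15,0],[-1,0,0.5,20,0],[-1,0,0.5,23,0],[-1,0,0.5,25,0],[-1,0,0.5,25,0]]'; for i in 1 2 3; do python3 -m crank '[[-1,0,0,0.7,0],[-1,0,0,1.4,0],[-1,0,0,2,0],[-1,0,0,2,0]]'|sed -n '2p;4p'; done
```

```text
time: 16.08
tool_pos: [0.641, 0.2008, 0.285]
tool_rot: [-3.141, -0.001, 3.13]
contact_force: [-0.3, -0.1, -0.1]
opening: 0.0004
grip_force: 0.0
tool_pos: [0.6411, 0.2009, 0.2838]
contact_force: [-0.6, -0.5, 0.0]
tool_pos: [0.641, 0.2009, 0.2816]
contact_force: [-0.2, 0.2, -0.1]
tool_pos: [0.6412, 0.2009, 0.2802]
contact_force: [-1.1, -0.6, 3.5]
```

```bash
for i in 1 2 3 4 5 6; do python3 -m crank '[[-1,0,0,0.7,0],[-1,0,0,1.5,0],[-1,0,0,1.5,0]]'|sed -n '2p;4p'; done
```

```text
tool_pos: [0.6411, 0.2009, 0.2788]
contact_force: [-0.8, 0.2, 4.9]
tool_pos: [0.6412, 0.2009, 0.2774]
contact_force: [-0.7, 0.1, 4.3]
tool_pos: [0.6411, 0.201, 0.2761]
contact_force: [-0.4, 0.6, 7.3]
tool_pos: [0.6411, 0.201, 0.2749]
contact_force: [-1.5, 0.8, 6.6]
tool_pos: [0.6411, 0.2009, 0.2726]
contact_force: [0.9, 0.4, 0.6]
tool_pos: [0.6413, 0.2009, 0.2706]
contact_force: [1.4, 0.5, 3.4]
```

```bash
for i in 1 2 3 4; do python3 -m crank '[[-1,0,0,0.7,0],[-1,0,0,1.3,0],[-1,0,0,1.3,0]]'|sed -n '2p;4p'; done
```

```text
tool_pos: [0.6412, 0.2008, 0.2694]
contact_force: [0.9, -0.9, 2.0]
tool_pos: [0.6411, 0.2009, 0.2681]
contact_force: [2.0, 0.1, 3.4]
tool_pos: [0.641, 0.2008, 0.2667]
contact_force: [2.2, -0.1, 2.2]
tool_pos: [0.6406, 0.2008, 0.2646]
contact_force: [0.7, 0.2, -0.1]
```

```bash
for i in 1 2 ; do python3 -m crank '[[-1,0,0,0.6,0],[-1,0,0,1,0],[-1,0,0,1,0]]'|sed -n '2p;4p'; done
```

```text
tool_pos: [0.6406, 0.2009, 0.2645]
contact_force: [-1.7, -0.1, 3.3]
tool_pos: [0.6406, 0.2011, 0.2642]
contact_force: [-4.5, -0.4, 7.5]
```

The snap was felt, and then the floor at the expected height. I'll retreat and check.

```bash
python3 -m crank '[[-1,0,0,-5,0],[-1,0,0,-25,0],[-1,0,0,-60,0],[-1,0,0,-100,0],[-1,-10,0,-130,0],[-1,-10,0,-150,0],[-1,-10,0,-150,0],[-1,-10,0,-150,0]]'
python3 - <<'E'
from h import *
s=cam("side");w=cam("wrist")
b=cv2.resize(s[0][125:188,300:385,::-1],(640,474),interpolation=cv2.INTER_CUBIC)
c=cv2.resize(w[0][80:240,200:440,::-1],(640,427))[:,:,:]
cv2.imwrite("pics/t5.png",cv2.resize(np.vstack([b,c]),(426,600)))
P=cloud(w[2],w[1]);
U=P.reshape(-1,3);k=U[(abs(U[:,1]-.2012)<.003)&(U[:,2]>.04)&(U[:,2]<.12)&(U[:,0]>.56)&(U[:,0]<.68)]
for a in np.arange(.56,.68,.005):
    q=k[(k[:,0]>=a)&(k[:,0]<a+.005)]
    if len(q):print(round(a+.0025-.621,4),np.median(q[:,2]).round(4)-.0605)
E
```

```text
time: 20.75
tool_pos: [0.6512, 0.2007, 0.4144]
tool_rot: [3.141, 0.002, 3.13]
contact_force: [-0.4, 0.4, 0.0]
opening: 0.0007
grip_force: 0.0
-0.0585 0.024000000000000007
-0.0535 0.024599999999999997
-0.0485 0.024599999999999997
-0.0435 0.0238
-0.0385 0.019199999999999995
-0.0335 0.018600000000000005
-0.0285 0.024900000000000005
-0.0235 0.0247
-0.0185 0.024500000000000008
-0.0135 0.024800000000000003
-0.0085 0.0247
-0.0035 0.024900000000000005
0.0015 0.0247
0.0065 0.024400000000000005
0.0115 0.0242
0.0165 0.024500000000000008
0.0215 0.024500000000000008
0.0265 0.024500000000000008
0.0315 0.021199999999999997
0.0365 0.028200000000000003
0.0415 0.027499999999999997
0.0565 -0.0177
```

View pics/t5.png

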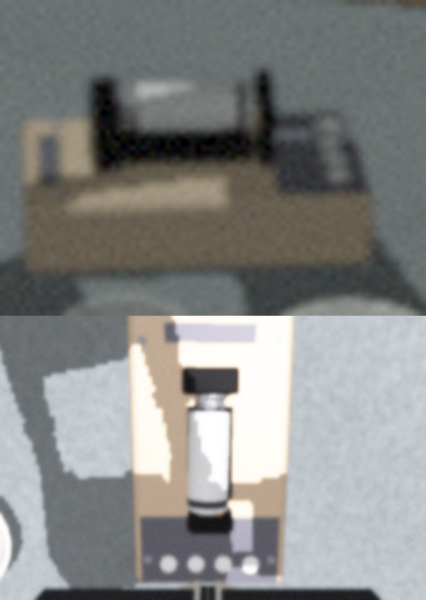

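The cell lies level: its top is flat from x = -31 to +29 mm at block-top height. The spring is against the flat end and the nub is under the catch, so I'm handing in.

```bash
python3 -c "
from cell import ticket
print(ticket.hand_in())"
```

```text
the job is handed in; nothing more can be done
None
```

The battery cell is loaded and the job is handed in at about 21 s: the cell lies level on the bay floor with the nub under the catch, measured wrist force stayed under 10 N, and nothing else was deliberately moved.

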